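Lift a sugar lump out of its cup with tongs

TASK

Take the steel tongs out of the wooden caddy, lower their tips into the cup that has the sugar lump in it, close them on the lump and lift it out. Touch the lump with nothing but the tongs, do not tip the cup, and leave the empty cup and the hammer where they are. Finish while still holding: the program ends with the lump gripped in the tongs and held still, clear of everything, its underside at least 10 cm above the height of the cup's rim.

Things in the scene. Friction and masses are not known exactly. Their poses are not given: they have to be found in the camera images.
- caddy: dark wooden open-topped caddy, fixed to the table, 40 (x) x 74 (y) x 50 mm high, walls and floor 6 mm; origin at the centre of its underside, z up. The tongs stand loosely in it, tips down, their y along the caddy's y, 3 mm play on each side
- tongs: plain steel spring tongs, 90 g, 141 mm tall, standing tips down in the caddy; origin midway between the tips' lower ends, z up to the hinge head (20 x 21 mm, pin at z = 132 mm), y the line along which the tips close. Two straight arms, 18 mm wide (x), outer width along y when open 29 mm at z = 92, 34 mm at z = 73. Paddles at the tips: 22 mm wide, z = 0 to 26 mm, 47 mm apart inside, 56 outside
- tongs_grip (a point): on the tongs' axis between the arms, 92 mm above the tips: where to grip, fingers pointing down and closing along the tongs' y. With the TCP here the fingertips squeeze the arms 73 mm above the tips. The spring pushes each finger with 3 N when open, 4 N when closed on the lump; 20 N of grip holds the lump firmly. Tip gap about 38 mm at a finger opening of 30 mm, 25 mm at 24 mm
- tongs_tips (a point): point midway between the two paddles, on the tongs' axis, 10 mm above their lower ends
- tong_left (a joint): angle of each arm of the tongs (both move alike): 0 rad open, sprung against the stop; about 0.09 with the lump between the paddles, 0.18 fully closed. Let go, they spring open
- cup: terracotta cup without handle, loose, 450 g, outer diameter 92 mm at the foot and 96 mm at the rim, 60 mm high, wall 4 mm, floor 6 mm thick: the one of two like cups that has the sugar lump in it; origin at the centre of its underside, z up
- cup_rim (a point): centre of that cup's mouth, level with the rim, 60 mm above its underside
- lump: off-white sugar lump, 24 x 24 mm and 34 mm tall, about 30 g, standing upright on the floor of the cup, somewhat off its centre; origin at the centre of its underside, z up, x and y square to its sides
- lump_center (a point): middle of the lump, 17 mm above its underside
- spare_cup: the other cup, of the same shape and size, empty; origin at the centre of its underside
- hammer: hammer with wooden handle, lying on the table beyond the work, along its own x

How it is judged:
By the outcome, as a careful person would: the job done as asked, in the order asked, and still so for the second after the job is handed in, while the arm keeps its last pose, push and grip.
It also fails if it takes over 43 s, if anything falls off the work surface, if the arm or the gripper's body presses on something with over 40 N, if the wrist force passes 120 N, or if a joint passes its speed limit or range.

ROBOT

A 7-joint arm with a two-finger parallel gripper is mounted at the origin on the work surface. World frame = base frame: x ahead of the robot, y to its left, z up, the work surface at z = 0. Lengths are in m, angles in degrees, forces in N, time in s.
With the tool pointing down it reaches from about 0.35 to 0.9 m from the base axis. Payload 7.2 kg.
Tool frame: the origin (TCP) lies between the finger pads, 19 mm behind the fingertips; this is the grasp point; z points along the fingers, y is the line along which they close (so a half turn about z gives the same grasp; the last joint's range is limited). The gripper opens to 88 mm and grips with 3 to 60 N. Pads are 20 mm wide; open, the fingers measure 115 mm over their backs; the gripper's body (75 mm by 178 mm) begins 61 mm behind the grasp point.
Start: joints at [71.551, 23.554, -0.728, 91.456, 0.321, 64.991, -4.71], TCP at [0.157, -0.605, 0.241] pointing down, gripper open.
Joint ranges: [-169.25, 169.25], [-16.82, 113.86], [-84.01, 82.57], [7.8, 145.47], [-59.2, 239.2], [7.22, 106.19], [-163.78, 163.78]. Speed limits (degrees/s): [136.94, 136.94, 172.46, 172.46, 180, 180, 180].

INTERFACE

Orientations are given as a 3x3 rotation matrix whose columns are the frame's x, y, z axes.
In Python, from station import robot, optics gives the robot as it stands (robot), with the cameras (optics).
- The arm moves only by the tool move_tool, called after "Request:" as name(argument=value, ...) on one line, values as JSON. Schema: {"type":"object","properties":{"deltas":{"type":"array","items":{"type":"array","prefixItems":[{"type":"array","items":{"type":"number"},"minItems":3,"maxItems":3},{"type":"array","items":{"type":"number"},"minItems":3,"maxItems":3},{"type":"number"}],"minItems":3,"maxItems":3},"minItems":1,"maxItems":10},"only":{"type":"string"},"quiet":{"type":"boolean"},"lines":{"type":"string"}},"required":["deltas"],"additionalProperties":false}. deltas is a list of rows, 1 to 10 of them, each written [[dx, dy, dz], [rx, ry, rz], opening]: dx, dy, dz in m, then a rotation vector rx, ry, rz in degrees, then the finger opening in m; each row is the pose to reach, as a shift and turn from the pose commanded when the call began, along the tool's axes at that moment; what a row does not reach only later rows make up. A row lasts 1/12 s, in which the tool goes at most 0.0417 m and 7.16 degrees, less where a joint would pass 70% of its speed; a pose out of reach is approached as far as the arm can. The fingers move at their own pace and stop on an object; the grip force is fixed at half the most. Time passes only in rows, so rows that do not move let the fingers close. The tool returns the time, the measured TCP pose, the force, the opening and the grip force at its end. only (a regular expression) keeps the lines of the reply that match it, lines (a string "A,B") keeps lines A to B, and quiet returns only ok. Input that does not fit is refused with a message, and nothing moves.
- robot.read_state(): the state, without advancing time (a new reading comes with each control period).
- optics.camera(name): name is "side" or "top"; returns the picture (420x560x3 uint8, blue, green, red); there is no depth.
- optics.camera_params(name): a dict with "mtx" (3x3 intrinsics, pixels), "cam_to_world" (4x4, takes a point from camera to world coordinates). Camera axes: x right, y down, z forward; pixel columns grow to the right and rows downward; lengths in m; the calibration is good to about 2 mm. A picture is of the moment at which its call begins. camera_params takes no time and is no camera call.
- robot.finish_job(): hands the job in; it is judged then, once.
The state is a dict: "t": time; "joints": joint angles; "dq": joint speeds; "tau": joint torques, N m; "tool_pos": TCP position; "orientation": TCP orientation; "ft_force": force on the tool from outside, world axes, zero at the start; "wrist_torque": the same for the moment, N m; "opening": finger opening in m; "grip_force": force on a finger pad.
Only numpy, scipy, OpenCV 4.12 (cv2) and the standard library are available. Lean on these libraries where they do the work, as an engineer would, in place of code of your own. Each camera call takes 0.05 s, during which the arm holds its last target. There are 200 camera calls.

## Working session

There is one attempt and no reset: what is moved stays moved. The work goes in short steps, Python scripts to look and compute and a tool call to move; the robot and the scene stay as the last step left them, time stands still between calls to the robot, and variables do not carry over. Pictures are saved under pics/ and viewed, at most 10 in all, crops included, and the job is handed in when it is done.

```bash
mkdir -p pics; ls
```

Run:
```python
from station import robot, optics
import cv2,numpy as np
for n in("side","top"):
    cv2.imwrite(f"pics/{n}0.png",optics.camera(n)); p=optics.camera_params(n); print(n,p["mtx"],np.round(p["cam_to_world"],4))
s=robot.read_state();print(s["t"],s["tool_pos"],s["orientation"])
```

```text
pics
station.py
side [[387.45614269   0.         283.38158861]
 [  0.         387.45614269 208.23731655]
 [  0.           0.           1.        ]] [[-0.9274 -0.2339  0.2918  0.4117]
 [-0.3734  0.535  -0.7579  0.5495]
 [ 0.0211 -0.8118 -0.5835  0.5419]
 [ 0.      0.      0.      1.    ]]
top [[522.05706028   0.         277.65428186]
 [  0.         522.05706028 211.18870424]
 [  0.           0.           1.        ]] [[ 2.000e-03 -9.905e-01  1.372e-01  4.676e-01]
 [-1.000e+00 -1.400e-03  4.100e-03  8.000e-04]
 [-3.900e-03 -1.372e-01 -9.905e-01  9.929e-01]
 [ 0.000e+00  0.000e+00  0.000e+00  1.000e+00]]
0.1 [ 0.15677841 -0.60460167  0.24062254] [[ 9.67966390e-01  2.51079389e-01 -4.56287324e-04]
 [ 2.51079778e-01 -9.67965510e-01  1.31033529e-03]
 [-1.12672207e-04 -1.38292504e-03 -9.99999037e-01]]
```

View pics/side0.png

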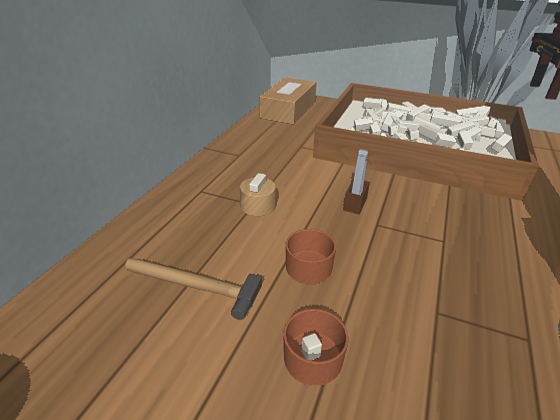

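View pics/top0.png

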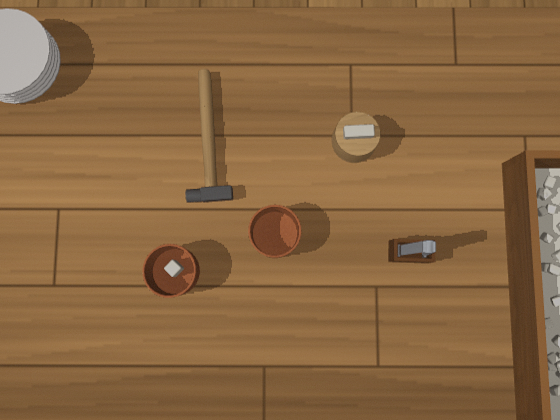

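The side view shows the caddy with the tongs at about (357,190), the empty cup at (310,256) and the lump's cup at (315,345). In the top view the caddy is at about (411,251), the lump's cup at (171,270) and the turned lump at (173,268). I'll enlarge these.

Run:
```python
import cv2,numpy as np
t=cv2.imread("pics/top0.png");s=cv2.imread("pics/side0.png")
def c(i,x,y,w,h,k):return cv2.resize(i[y:y+h,x:x+w],None,fx=k,fy=k,interpolation=cv2.INTER_CUBIC)
# top: caddy x380-446,y225-275 ; cup x138-204,y240-300
a=np.vstack([c(t,380,230,66,40,6),c(t,138,239,66,60,6)])
b=np.vstack([c(s,325,140,66,80,6)[:480:1],c(s,280,305,66,20,6)])
b=c(s,325,140,66,80,6); d=c(s,280,305,70,80,6)
cv2.imwrite("pics/c1.png",a[:600]);cv2.imwrite("pics/c2.png",np.hstack([c(s,335,140,50,80,7),c(s,283,305,64,80,7)]))
```

```text
(no output)
```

View pics/c1.png

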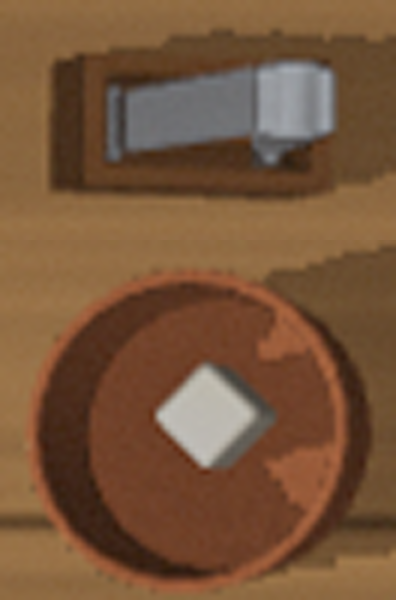

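View pics/c2.png

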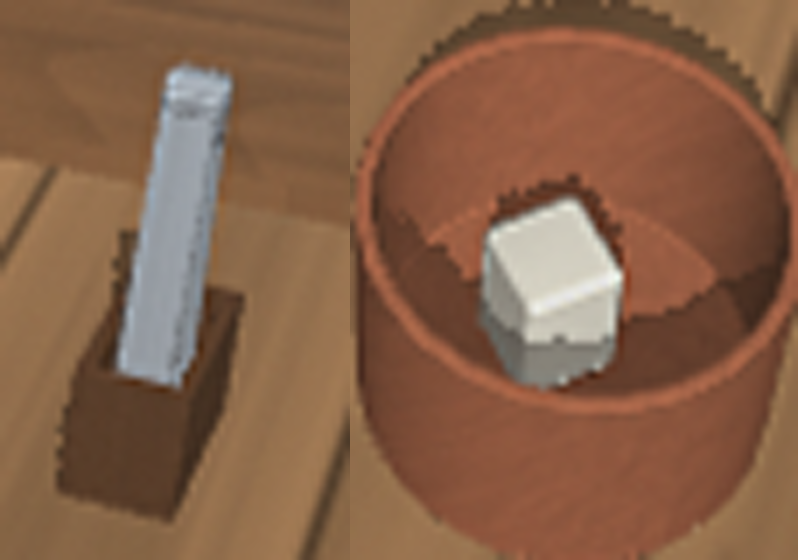

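The top crop shows the caddy's rim corners at about (84,57), (84,188), (330,62) and (322,194). It also shows the lump's top corners and the cup's rim, which spans x 30–350 and y 268–590. The side crop shows the same features, with the tongs standing nearly upright. Next I'll fit poses to both views.

Create h.py:
```python
import numpy as np,cv2
from station import robot, optics
from scipy.optimize import least_squares
P={n:optics.camera_params(n) for n in("side","top")}
def proj(n,X):
    M=np.linalg.inv(P[n]["cam_to_world"]);q=np.atleast_2d(X)@M[:3,:3].T+M[:3,3];q=q@P[n]["mtx"].T;return q[:,:2]/q[:,2:]
def ray(n,u,v,z):
    T=P[n]["cam_to_world"];d=T[:3,:3]@np.linalg.solve(P[n]["mtx"],[u,v,1]);return T[:3,3]+d*(z-T[2,3])/d[2]
def crop(x,y,k,x0,y0):return (x+.5)/k-.5+x0,(y+.5)/k-.5+y0
def rz(a):a=np.radians(a);return np.array([[np.cos(a),-np.sin(a),0],[np.sin(a),np.cos(a),0],[0,0,1]])
def fit(obs,x0):  # obs: (cam,(u,v),local)
    def r(p):return np.concatenate([(proj(n,rz(p[2])@np.array(l)+[p[0],p[1],0])[0]-uv) for n,uv,l in obs])
    s=least_squares(r,x0,x_scale=[.01,.01,1]);return s.x,np.round(s.fun.reshape(-1,2),1)
```

Run:
```python
from h import *
t1=lambda x,y:crop(x,y,6,380,230); t2=lambda x,y:crop(x,y-240,6,138,239)
s1=lambda x,y:crop(x,y,7,335,140); s2=lambda x,y:crop(x-350,y,7,283,305)
c=lambda a,b,z=.05:(.02*a,.037*b,z)
ct=[("top",t1(84,57),c(1,1)),("top",t1(84,188),c(-1,1)),("top",t1(330,62),c(1,-1)),("top",t1(322,194),c(-1,-1))]
cs=[("side",s1(80,370),c(1,1)),("side",s1(183,387),c(-1,1)),("side",s1(243,293),c(-1,-1)),("side",s1(60,490),c(1,1,0)),("side",s1(170,520),c(-1,1,0))]
x0=[*ray("top",411,251,.05)[:2],0]
for o in(ct,cs,ct+cs):print("caddy",*fit(o,x0))
# tongs head in top: (255..335, 62..140) ; print ray at z .141
for uv in((258,64),(330,64),(258,140),(330,140)):print("head",ray("top",*t1(*uv),.141))
l=lambda a,b:(.012*a,.012*b,.04)
lt=[("top",t2(208,362),l(1,1)),("top",t2(258,412),l(1,-1)),("top",t2(208,468),l(-1,-1)),("top",t2(155,415),l(-1,1))]
ls=[("side",s2(573,198),l(1,-1)),("side",s2(622,275),l(-1,-1)),("side",s2(530,318),l(-1,1)),("side",s2(487,247),l(1,1))]
x0=[*ray("top",*t2(208,415),.04)[:2],-45]
for o in(lt,ls,lt+ls):print("lump",*fit(o,x0))
print("cup",[ray("top",*t2(*p),.06)[:2].round(4) for p in((30,430),(350,430),(190,268),(190,590))])
a=np.linspace(0,2*np.pi,361)
def cr(p):
    C=np.c_[p[0]+.048*np.cos(a),p[1]+.048*np.sin(a),0*a+.06];T=proj("top",C);S=proj("side",C)
    f=lambda Q:np.array([Q[:,0].min(),Q[:,0].max(),Q[:,1].min(),Q[:,1].max()])
    m=lambda g:np.array([g(30,0)[0],g(350,0)[0],g(0,268)[1],g(0,590)[1]])
    ms=np.array([s2(358,0)[0],s2(797,0)[0],s2(0,28)[1],s2(0,412)[1]])
    return np.r_[f(T)-m(t2),f(S)-ms]
s=least_squares(cr,x0[:2],diff_step=1e-3);print("cup",s.x,s.fun.round(1))
```

```text
caddy [ 0.52717421 -0.24077251 -1.74123327] [[-0.4 -0.4]
 [-0.4 -0. ]
 [-0.4  0.1]
 [ 1.2  0.3]]
caddy [ 0.52930572 -0.24327136 -1.789317  ] [[-1.  -0.4]
 [ 1.2  1.3]
 [ 0.2 -0.6]
 [-0.5 -0.2]
 [ 0.1 -0.2]]
caddy [ 0.52793438 -0.24119185 -2.13502925] [[-0.1 -0.9]
 [-0.3 -0.6]
 [-0.1 -0.2]
 [ 1.3  0. ]
 [-0.7  0.1]
 [ 1.4  1.9]
 [ 0.7 -0. ]
 [-0.2  0.4]
 [ 0.3  0.4]]
head [ 0.53805227 -0.23244295  0.141     ]
head [ 0.53808517 -0.25201789  0.141     ]
head [ 0.51739571 -0.23169831  0.141     ]
head [ 0.51743033 -0.25120833  0.141     ]
lump [  0.49582809   0.19630789 -43.28106469] [[-0.1 -0.7]
 [ 0.9  0.1]
 [-0.1  0.4]
 [-0.6  0.1]]
lump [  0.49555862   0.19918649 -40.40398355] [[-0.2 -0.4]
 [ 1.2  0.7]
 [ 0.5  1. ]
 [-1.5 -1.4]]
lump [  0.4957122    0.19778994 -41.70638365] [[-1.2 -0.6]
 [ 0.1 -0.1]
 [-0.7  0.5]
 [-1.4  0.4]
 [ 0.2 -1.1]
 [ 1.3  0.1]
 [ 0.4  0.1]
 [-1.2 -2.4]]
cup [array([0.4905, 0.2446]), array([0.4907, 0.1497]), array([0.5386, 0.1986]), array([0.4438, 0.1958])]
cup [0.49152472 0.19813171] [-0.8 -0.2 -0.5  0.1 -1.   1.6 -0.9 -0.3]
```

First call: 10 rows.

Both views agree to 2–3 mm: the caddy and tongs are at (0.528, -0.2415) with yaw about -2°. The cup is at (0.4915, 0.198) and the lump at (0.4957, 0.1975), turned about 47°. The next move goes above the tongs: tool-axis shift (0.450, -0.259), turn +16.5°.

Request:
move_tool(deltas=[[[0.015, -0.0085, 0], [0, 0, 0.5], 0.088], [[0.045, -0.026, 0], [0, 0, 1.5], 0.088], [[0.08, -0.046, 0], [0, 0, 3], 0.088], [[0.115, -0.066, 0], [0, 0, 4.5], 0.088], [[0.15, -0.086, 0], [0, 0, 6], 0.088], [[0.185, -0.106, 0], [0, 0, 7.5], 0.088], [[0.22, -0.126, 0], [0, 0, 9], 0.088], [[0.255, -0.147, 0], [0, 0, 10.5], 0.088], [[0.29, -0.167, 0], [0, 0, 12], 0.088], [[0.325, -0.187, 0], [0, 0, 13.5], 0.088]])

```text
t: 0.93
tool_pos: [0.4254, -0.3406, 0.2412]
orientation: [[1.0, 0.017, -0.0], [0.017, -1.0, 0.0], [-0.0, -0.0, -1.0]]
ft_force: [0.3, -0.0, 0.2]
opening: 0.0878
grip_force: 0.0
```

Run:
```python
from h import *
s=robot.read_state();R=s["orientation"];print(s["tool_pos"],s["joints"])
print(R.T@(np.array([.528,-.2415,.235])-s["tool_pos"]),np.degrees(np.arctan2(R[1,0],R[0,0])))
```

```text
[ 0.42544464 -0.34064358  0.2412478 ] [ 40.30891201  16.17440251  -8.27544362 102.24561244   2.61375488
  61.77860682 -57.92087435]
[ 0.10420295 -0.09741177  0.0062274 ] 0.9595967898152257
```

Request:
move_tool(deltas=[[[0.025, -0.023, 0], [0, 0, 1], 0.088], [[0.05, -0.046, 0], [0, 0, 2], 0.088], [[0.075, -0.069, 0], [0, 0, 3], 0.088], [[0.093, -0.086, 0], [0, 0, 3], 0.088], [[0.102, -0.095, 0], [0, 0, 3], 0.088], [[0.104, -0.097, 0.006], [0, 0, 3], 0.088], [[0.104, -0.097, 0.006], [0, 0, 3], 0.088], [[0.104, -0.097, 0.006], [0, 0, 3], 0.088]])

```text
t: 1.6
tool_pos: [0.5252, -0.2451, 0.2345]
orientation: [[0.999, -0.036, -0.002], [-0.036, -0.999, -0.0], [-0.002, 0.0, -1.0]]
ft_force: [0.1, -0.9, 0.3]
opening: 0.088
grip_force: 0.0
```

Run:
```python
from h import *
cv2.imwrite("pics/side1.png",cv2.resize(optics.camera("side")[80:230,270:450],None,fx=4,fy=4,interpolation=cv2.INTER_CUBIC))
s=robot.read_state();R=s["orientation"];print(s["tool_pos"],np.degrees(np.arctan2(R[1,0],R[0,0])))
print(R.T@(np.array([.528,-.2415,.098])-s["tool_pos"]))
```

```text
[ 0.52520237 -0.24540935  0.23489759] -2.107563127385595
[ 0.00285132 -0.00409212  0.13689114]
```

View pics/side1.png

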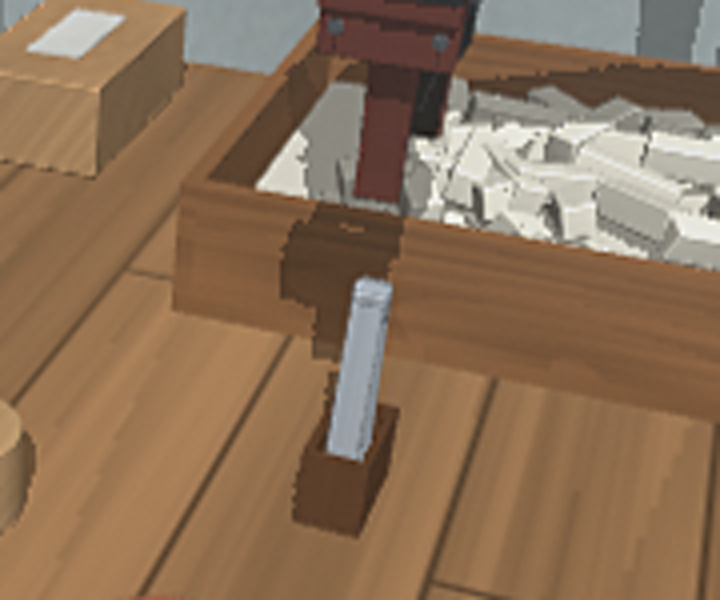

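The gripper hangs above the upright tongs and is lined up with them: finger at about (385,190), head at about (372,285) in the crop. I'll descend with the small correction.

Request:
move_tool(deltas=[[[0.003, -0.004, 0.015], [0, 0, 0], 0.088], [[0.003, -0.004, 0.035], [0, 0, 0], 0.088], [[0.003, -0.004, 0.055], [0, 0, 0], 0.088], [[0.003, -0.004, 0.075], [0, 0, 0], 0.088], [[0.003, -0.004, 0.095], [0, 0, 0], 0.088], [[0.003, -0.004, 0.11], [0, 0, 0], 0.088], [[0.003, -0.004, 0.125], [0, 0, 0], 0.088], [[0.003, -0.004, 0.135], [0, 0, 0], 0.088], [[0.003, -0.004, 0.137], [0, 0, 0], 0.07], [[0.003, -0.004, 0.137], [0, 0, 0], 0.06]])

```text
t: 2.48
tool_pos: [0.5291, -0.2405, 0.098]
orientation: [[0.999, -0.036, -0.001], [-0.036, -0.999, 0.0], [-0.001, 0.0, -1.0]]
ft_force: [-0.1, 0.4, 0.6]
opening: 0.0777
grip_force: 0.0
```

Request:
move_tool(deltas=[[[0, 0, 0], [0, 0, 0], 0.05], [[0, 0, 0], [0, 0, 0], 0.042], [[0, 0, 0], [0, 0, 0], 0.038]])

```text
t: 2.73
tool_pos: [0.5304, -0.2399, 0.0993]
orientation: [[0.999, -0.034, 0.001], [-0.034, -0.999, -0.001], [0.002, 0.001, -1.0]]
ft_force: [-0.3, -0.0, -0.1]
opening: 0.0578
grip_force: 0.0
```

Run:
```python
from h import *
I=[cv2.resize(optics.camera(n)[b:b+100,a:a+130],None,fx=3,fy=3,interpolation=cv2.INTER_CUBIC) for n,a,b in(("side",290,110),("top",350,200))]
cv2.imwrite("pics/g1.png",np.hstack(I))
s=robot.read_state();print(s["tool_pos"],s["opening"],s["joints"])
```

```text
[ 0.53024766 -0.23973851  0.09902645] 0.049831018687420355 [ 27.25369116  28.86872207 -10.24133651 105.00243745   6.78862382
  46.65296193 -78.36212998]
```

View pics/g1.png

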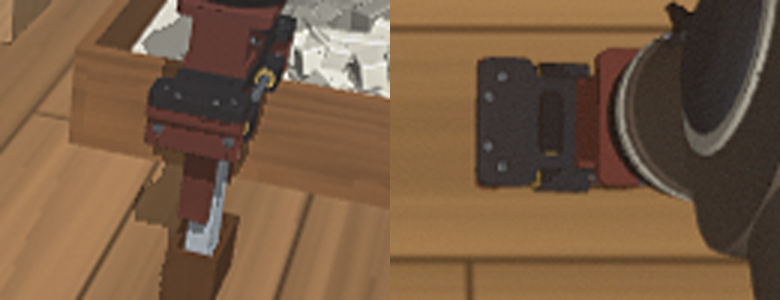

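The finger sits slightly left of the tongs' arm in the side view: finger at x 182–212, arm showing to 228. I'll check that offset against projections.

Run:
```python
from h import *
f=lambda X:((proj("side",X)-[290,110])*3+1).round(0).tolist()
for x in(.528,.525,.522):
  print(x,"arm x-edge z .147/.11/.079:",f([[x-.009,-.2265,.147],[x-.009,-.226,.11],[x-.009,-.224,.079]]),"x+:",f([[x+.009,-.226,.11],[x+.009,-.22,.05]]), "paddle face z.032 ",f([[x-.011,-.2135,.032],[x+.011,-.2135,.032],[x-.009,-.218,.05]]))
# finger: front at y + .0575-ish back
s=robot.read_state();x,y,z=s["tool_pos"]
for b in(.025,.0385):print("finger tip",f([[x-.01,y+b,z-.019],[x+.01,y+b,z-.019]]))
print(s["tool_pos"],robot.read_state()["dq"])
```

```text
0.528 arm x-edge z .147/.11/.079: [[230.0, 132.0], [223.0, 176.0], [216.0, 213.0]] x+: [[199.0, 172.0], [187.0, 242.0]] paddle face z.032  [[207.0, 272.0], [180.0, 265.0], [209.0, 249.0]]
0.525 arm x-edge z .147/.11/.079: [[234.0, 133.0], [226.0, 177.0], [220.0, 214.0]] x+: [[203.0, 172.0], [191.0, 243.0]] paddle face z.032  [[211.0, 272.0], [184.0, 266.0], [213.0, 250.0]]
0.522 arm x-edge z .147/.11/.079: [[238.0, 134.0], [230.0, 178.0], [224.0, 215.0]] x+: [[207.0, 173.0], [195.0, 244.0]] paddle face z.032  [[215.0, 273.0], [187.0, 267.0], [217.0, 250.0]]
finger tip [[212.0, 217.0], [186.0, 212.0]]
finger tip [[208.0, 226.0], [182.0, 220.0]]
[ 0.53024766 -0.23973851  0.09902645] [-0.04605336  0.23139876  0.02355909  0.11842043 -0.05871662 -0.12898686
 -0.03725665]
```

Run:
```python
from h import *
I=optics.camera("side");s=robot.read_state();x,y,z=s["tool_pos"]
print(s["tool_pos"],s["opening"])
J=cv2.imread("pics/side0.png")
for r in(170,176,182,186,190):print(r,"now",I[r,348:370].tolist() if r in(182,188) else "", "before-edges",[ (c,int(J[r,c,0]),int(J[r,c,2])) for c in range(346,374) if int(J[r,c,0])>int(J[r,c,2])][::1][0:1],[c for c in range(346,374) if int(J[r,c,0])>int(J[r,c,2])][-1:],"now grey",[c for c in range(340,380) if int(I[r,c,0])>int(I[r,c,2])+3],"red",[c for c in range(340,375) if int(I[r,c,2])>int(I[r,c,1])*1.7])
f=lambda X:proj("side",X).round(1).tolist()
for xx in(.528,.525):print(xx,f([[xx-.009,-.226,.11],[xx+.009,-.226,.11],[xx-.009,-.2235,.079],[xx+.009,-.2235,.079]]))
```

```text
[ 0.53018656 -0.23965946  0.09887607] 0.045769616411973274
170 now  before-edges [(356, 170, 152)] [364] now grey [363, 364] red [352]
176 now  before-edges [(354, 146, 142)] [364] now grey [362, 363, 364] red [351, 352, 356, 359]
182 now [[53, 78, 102], [54, 78, 102], [45, 65, 85], [36, 47, 70], [39, 49, 81], [51, 58, 91], [58, 63, 95], [43, 52, 91], [46, 56, 96], [45, 55, 99], [39, 51, 94], [57, 62, 91], [161, 155, 150], [149, 143, 136], [151, 145, 139], [142, 135, 128], [25, 47, 82], [37, 57, 85], [43, 63, 92], [42, 60, 89], [37, 55, 83], [41, 59, 85]] before-edges [(353, 140, 134)] [363] now grey [360, 361, 362, 363] red [355, 356, 357, 358, 364]
186 now  before-edges [(353, 173, 156)] [362] now grey [353, 354, 355, 356, 357, 358, 359, 360, 361, 362] red []
190 now  before-edges [(352, 179, 162)] [362] now grey [352, 353, 354, 355, 356, 357, 358, 359, 360, 361, 362] red []
0.528 [[363.8, 168.5], [356.0, 166.9], [361.7, 180.8], [354.0, 179.1]]
0.525 [[365.2, 168.8], [357.3, 167.1], [363.0, 181.1], [355.2, 179.4]]
```

The front face's left edge matches x = 0.528–0.530, so the alignment is good to about 2 mm. I'll nudge slightly and close lightly to 31 mm, then lift.

Request:
move_tool(deltas=[[[-0.001, 0.0015, 0], [0, 0, 0], 0.042], [[-0.001, 0.0015, 0], [0, 0, 0], 0.038], [[-0.001, 0.0015, 0], [0, 0, 0], 0.034], [[-0.001, 0.0015, 0], [0, 0, 0], 0.031], [[-0.001, 0.0015, 0], [0, 0, 0], 0.031], [[-0.001, 0.0015, 0], [0, 0, 0], 0.031], [[-0.001, 0.0015, 0], [0, 0, 0], 0.031]])

```text
t: 3.47
tool_pos: [0.529, -0.2408, 0.0984]
orientation: [[0.999, -0.034, 0.0], [-0.034, -0.999, 0.0], [0.0, -0.0, -1.0]]
ft_force: [-0.8, 1.4, 0.9]
opening: 0.031
grip_force: 4.6
```

Request:
move_tool(deltas=[[[0, 0, -0.01], [0, 0, 0], 0.031], [[0, 0, -0.03], [0, 0, 0], 0.031], [[0, 0, -0.05], [0, 0, 0], 0.031], [[0, 0, -0.07], [0, 0, 0], 0.031], [[0, 0, -0.09], [0, 0, 0], 0.031], [[0, 0, -0.1], [0, 0, 0], 0.031], [[0, 0, -0.1], [0, 0, 0], 0.031], [[0, 0, -0.1], [0, 0, 0], 0.031]])

```text
t: 4.13
tool_pos: [0.5288, -0.2412, 0.1985]
orientation: [[0.999, -0.034, 0.001], [-0.034, -0.999, -0.0], [0.001, 0.0, -1.0]]
ft_force: [-1.1, -0.8, -1.7]
opening: 0.0311
grip_force: 3.0
```

Run:
```python
from h import *
I=[cv2.resize(optics.camera(n)[b:b+130,a:a+130],None,fx=3,fy=3,interpolation=cv2.INTER_CUBIC) for n,a,b in(("side",290,100),)]
cv2.imwrite("pics/g2.png",np.hstack(I))
s=robot.read_state();print(s["tool_pos"],s["opening"],s["grip_force"])
```

```text
[ 0.52832857 -0.24102677  0.19756556] 0.03109345052381679 2.953611395205371
```

View pics/g2.png

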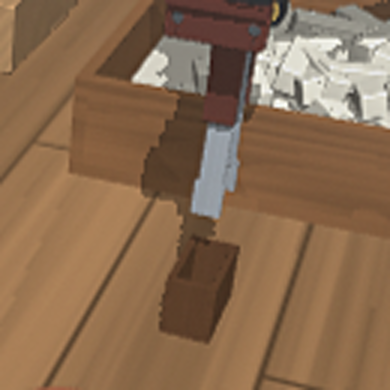

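The tongs came out cleanly, hanging from the fingers at (215,170) in the crop, well above the caddy at (200,290). Now I'll carry them over the lump's cup, turning -49.5° about tool z.

Request:
move_tool(deltas=[[[-0.001, -0.01, 0], [0, 0, -1], 0.031], [[-0.004, -0.035, 0], [0, 0, -4], 0.031], [[-0.007, -0.065, 0], [0, 0, -8], 0.031], [[-0.01, -0.095, 0], [0, 0, -12], 0.031], [[-0.014, -0.125, 0], [0, 0, -16], 0.031], [[-0.017, -0.155, 0], [0, 0, -20], 0.031], [[-0.02, -0.185, 0], [0, 0, -24], 0.031], [[-0.023, -0.215, 0], [0, 0, -28], 0.031], [[-0.027, -0.245, 0], [0, 0, -32], 0.031], [[-0.03, -0.275, 0], [0, 0, -36], 0.031]])

```text
t: 5.02
tool_pos: [0.5068, 0.0368, 0.1972]
orientation: [[0.826, 0.564, -0.002], [0.564, -0.826, 0.0], [-0.002, -0.001, -1.0]]
ft_force: [0.4, -0.9, -1.1]
opening: 0.0309
grip_force: 3.0
```

Run:
```python
from h import *
s=robot.read_state();R=s["orientation"];print(s["joints"])
print(R.T@(np.array([.4957,.1975,.1985])-s["tool_pos"]),np.degrees(np.arctan2(R[1,0],R[0,0])))
```

```text
[ 11.30085195  16.96199973 -25.19912884 109.08764921   8.59314119
  55.90270956 -73.46179974]
[ 0.0814376  -0.13894911 -0.00124257] 34.32559704731706
```

Request:
move_tool(deltas=[[[0.015, -0.025, 0], [0, 0, -4], 0.031], [[0.03, -0.05, 0], [0, 0, -8], 0.031], [[0.045, -0.075, 0], [0, 0, -11], 0.031], [[0.06, -0.102, 0], [0, 0, -13], 0.031], [[0.073, -0.125, 0], [0, 0, -13], 0.031], [[0.08, -0.136, 0], [0, 0, -13], 0.031], [[0.0815, -0.139, 0], [0, 0, -13], 0.031], [[0.0815, -0.139, 0], [0, 0, -13], 0.031], [[0.0815, -0.139, 0], [0, 0, -13], 0.031]])

```text
t: 5.77
tool_pos: [0.4976, 0.1946, 0.1976]
orientation: [[0.681, 0.732, -0.001], [0.732, -0.681, -0.001], [-0.002, -0.0, -1.0]]
ft_force: [0.3, -1.0, -1.2]
opening: 0.0313
grip_force: 3.0
```

Run:
```python
from h import *
a=cv2.resize(optics.camera("side")[190:390,240:400],None,fx=3,fy=3,interpolation=cv2.INTER_CUBIC)
b=cv2.resize(optics.camera("top")[230:310,120:220],None,fx=3,fy=3,interpolation=cv2.INTER_CUBIC)
cv2.imwrite("pics/h1.png",np.hstack([a,np.vstack([b,np.zeros((360,300,3),np.uint8)])]))
s=robot.read_state();R=s["orientation"];p=s["tool_pos"]
print(p,R.T@(np.array([.4957,.1975,.1985])-p),np.degrees(np.arctan2(R[1,0],R[0,0])))
f=lambda X:((proj("side",X)-[240,190])*3+1).round(0).tolist()
# predicted paddle lower edges (open ~38+9*2/... half outer .0235, half width .011)
tip=[p+R@[a*.011,b*.0235,.092] for b in(1,-1) for a in(1,-1)]
print("pred tip corners",f(tip)); print(np.round(tip,4).tolist())
```

```text
[0.49803192 0.19401728 0.19792698] [ 0.00095199 -0.00408149 -0.00057502] 46.94282430634515
pred tip corners [[180.0, 332.0], [220.0, 317.0], [227.0, 405.0], [269.0, 389.0]]
[[0.5227, 0.1859, 0.1059], [0.5076, 0.1698, 0.1059], [0.4883, 0.218, 0.1059], [0.4733, 0.2019, 0.1059]]
```

View pics/h1.png

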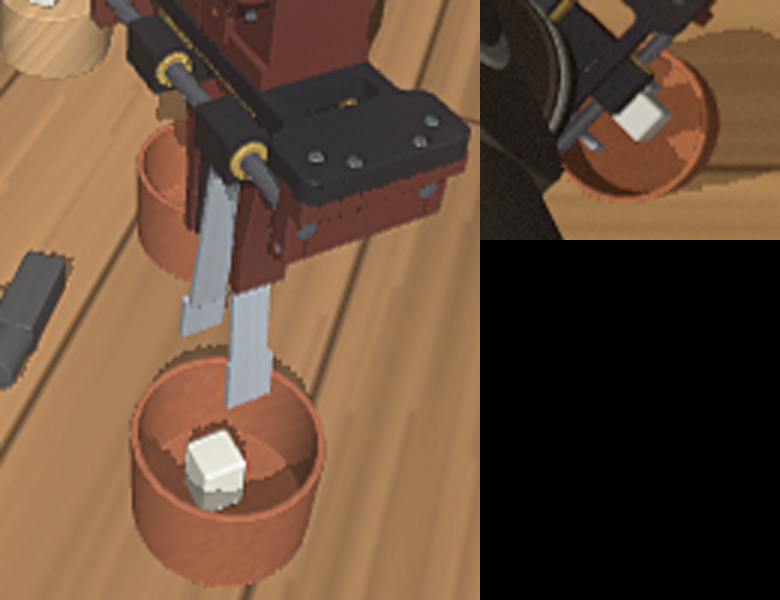

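The observed tip corners, (181,334), (221,318), (230,407) and (270,392), match the prediction to about 1 mm, so the tongs are square and centred. The lump is visible at (215,465). I'll make the lateral correction first, then lower.

Request:
move_tool(deltas=[[[0.0014, -0.0044, 0], [0, 0, -1], 0.031], [[0.0014, -0.0044, 0], [0, 0, -1], 0.031], [[0.0014, -0.0044, 0], [0, 0, -1], 0.031], [[0.0014, -0.0044, 0], [0, 0, -1], 0.031], [[0.0014, -0.0044, 0], [0, 0, -1], 0.031]])

```text
t: 6.28
tool_pos: [0.4958, 0.1994, 0.1984]
orientation: [[0.669, 0.743, 0.0], [0.743, -0.669, -0.0], [0.0, 0.0, -1.0]]
ft_force: [1.2, -0.7, -0.2]
opening: 0.0308
grip_force: 3.0
```

Run:
```python
from h import *
s=robot.read_state();R=s["orientation"];p=s["tool_pos"]
print(p,s["opening"],R.T@(np.array([.4957,.198,.104])-p),np.degrees(np.arctan2(R[1,0],R[0,0])))
# refit lump from the last side view
c=lambda x,y:crop(x,y,3,240,190)
l=lambda a,b:(.012*a,.012*b,.04)
print(fit([("side",c(232,430),l(1,-1)),("side",c(246,463),l(-1,-1)),("side",c(201,478),l(-1,1)),("side",c(187,443),l(1,1))],[.4957,.198,-42]))
```

```text
[0.49580663 0.19938133 0.19838751] 0.03084163771813446 [-0.00110173  0.00082725  0.09438763] 48.02068768885881
(array([  0.49563896,   0.1977101 , -50.41839348]), array([[-0.7, -0.7],
       [ 0.6,  1.3],
       [ 0.5,  0.4],
       [-0.4, -1.2]]))
```

Now I'll descend slowly.

Request:
move_tool(deltas=[[[-0.001, 0.0008, 0.01], [0, 0, 0], 0.031], [[-0.001, 0.0008, 0.025], [0, 0, 0], 0.031], [[-0.001, 0.0008, 0.04], [0, 0, 0], 0.031], [[-0.001, 0.0008, 0.052], [0, 0, 0], 0.031], [[-0.001, 0.0008, 0.06], [0, 0, 0], 0.031], [[-0.001, 0.0008, 0.06], [0, 0, 0], 0.031], [[-0.001, 0.0008, 0.06], [0, 0, 0], 0.031]])

```text
t: 6.87
tool_pos: [0.4955, 0.1984, 0.138]
orientation: [[0.668, 0.744, -0.001], [0.744, -0.668, -0.0], [-0.001, -0.001, -1.0]]
ft_force: [-0.2, -0.0, -1.1]
opening: 0.0314
grip_force: 3.0
```

Run:
```python
from h import *
cv2.imwrite("pics/d1.png",cv2.resize(optics.camera("side")[270:400,250:390],None,fx=4,fy=4,interpolation=cv2.INTER_CUBIC))
s=robot.read_state();R=s["orientation"];p=s["tool_pos"]
print(p,s["ft_force"],R.T@(np.array([.4957,.198,.104])-p))
```

```text
[0.49583275 0.19859683 0.13855116] [0.44301821 0.604136   0.34850771] [-0.00054285  0.00030194  0.03455099]
```

View pics/d1.png

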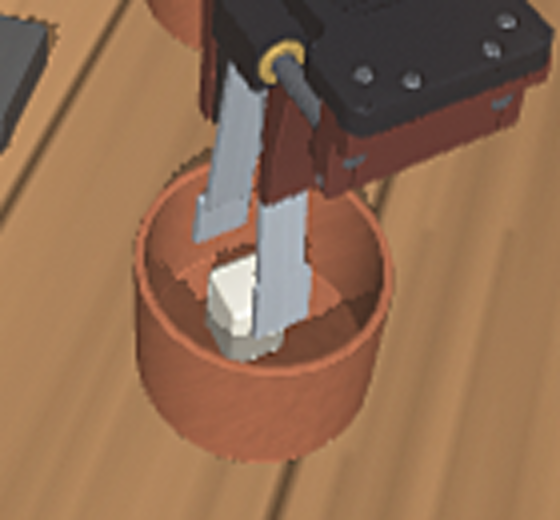

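The tips are inside the rim just above the lump: near paddle's lower corners at (256,338) and (308,318), far ones at (195,242) and (247,222). I'll check the centring.

Run:
```python
from h import *
c=lambda x,y:crop(x,y,4,250,270)
for p in((256,338),(308,318),(195,242),(247,222),(251.5,280)):print(ray("side",*c(*p),.0465).round(4))
```

```text
[0.485  0.2226 0.0465]
[0.47   0.2075 0.0465]
[0.5195 0.1924 0.0465]
[0.5041 0.176  0.0465]
[0.4942 0.2001 0.0465]
```

The tip midpoint is about 1.5–2 mm off along tool y. I'll correct that, finish lowering, then close.

Request:
move_tool(deltas=[[[0, 0.0015, 0], [0, 0, 0], 0.031], [[0, 0.0015, 0.008], [0, 0, 0], 0.031], [[0, 0.0015, 0.018], [0, 0, 0], 0.031], [[0, 0.0015, 0.027], [0, 0, 0], 0.031], [[0, 0.0015, 0.033], [0, 0, 0], 0.031], [[0, 0.0015, 0.034], [0, 0, 0], 0.031], [[0, 0.0015, 0.034], [0, 0, 0], 0.031]])

```text
t: 7.5
tool_pos: [0.4963, 0.1972, 0.1035]
orientation: [[0.668, 0.744, -0.002], [0.744, -0.668, -0.0], [-0.001, -0.001, -1.0]]
ft_force: [-0.3, 0.1, -0.9]
opening: 0.031
grip_force: 3.0
```

Request:
move_tool(deltas=[[[0, 0, 0], [0, 0, 0], 0.029], [[0, 0, 0], [0, 0, 0], 0.027], [[0, 0, 0], [0, 0, 0], 0.025], [[0, 0, 0], [0, 0, 0], 0.023], [[0, 0, 0], [0, 0, 0], 0.020], [[0, 0, 0], [0, 0, 0], 0.018], [[0, 0, 0], [0, 0, 0], 0.018], [[0, 0, 0], [0, 0, 0], 0.018]])

```text
t: 8.17
tool_pos: [0.497, 0.1975, 0.1046]
orientation: [[0.669, 0.744, 0.001], [0.744, -0.669, 0.0], [0.001, 0.0, -1.0]]
ft_force: [-0.3, 0.4, 1.5]
opening: 0.0242
grip_force: 30.0
```

It stopped at a 24.2 mm opening with 30 N of grip, so the lump is between the paddles. Lift.

Request:
move_tool(deltas=[[[0, 0, -0.004], [0, 0, 0], 0.018], [[0, 0, -0.012], [0, 0, 0], 0.018], [[0, 0, -0.025], [0, 0, 0], 0.018], [[0, 0, -0.04], [0, 0, 0], 0.018], [[0, 0, -0.06], [0, 0, 0], 0.018], [[0, 0, -0.08], [0, 0, 0], 0.018], [[0, 0, -0.1], [0, 0, 0], 0.018], [[0, 0, -0.12], [0, 0, 0], 0.018], [[0, 0, -0.14], [0, 0, 0], 0.018], [[0, 0, -0.155], [0, 0, 0], 0.018]])

```text
t: 9.0
tool_pos: [0.4968, 0.1976, 0.2617]
orientation: [[0.668, 0.744, 0.002], [0.744, -0.668, 0.001], [0.001, 0.001, -1.0]]
ft_force: [0.3, -0.4, -0.5]
opening: 0.024
grip_force: 29.9
```

Request:
move_tool(deltas=[[[0, 0, -0.012], [0, 0, 0], 0.018], [[0, 0, -0.025], [0, 0, 0], 0.018], [[0, 0, -0.034], [0, 0, 0], 0.018], [[0, 0, -0.04], [0, 0, 0], 0.018], [[0, 0, -0.04], [0, 0, 0], 0.018], [[0, 0, -0.04], [0, 0, 0], 0.018], [[0, 0, -0.04], [0, 0, 0], 0.018], [[0, 0, -0.04], [0, 0, 0], 0.018], [[0, 0, -0.04], [0, 0, 0], 0.018], [[0, 0, -0.04], [0, 0, 0], 0.018]])

```text
t: 9.83
tool_pos: [0.4966, 0.1973, 0.2989]
orientation: [[0.669, 0.744, -0.001], [0.744, -0.669, -0.0], [-0.001, -0.0, -1.0]]
ft_force: [-0.2, 0.4, -0.6]
opening: 0.0242
grip_force: 29.9
```

Run:
```python
from h import *
cv2.imwrite("pics/e1.png",cv2.resize(optics.camera("side")[190:390,220:420],None,fx=3,fy=3,interpolation=cv2.INTER_CUBIC))
```

```text
(no output)
```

View pics/e1.png

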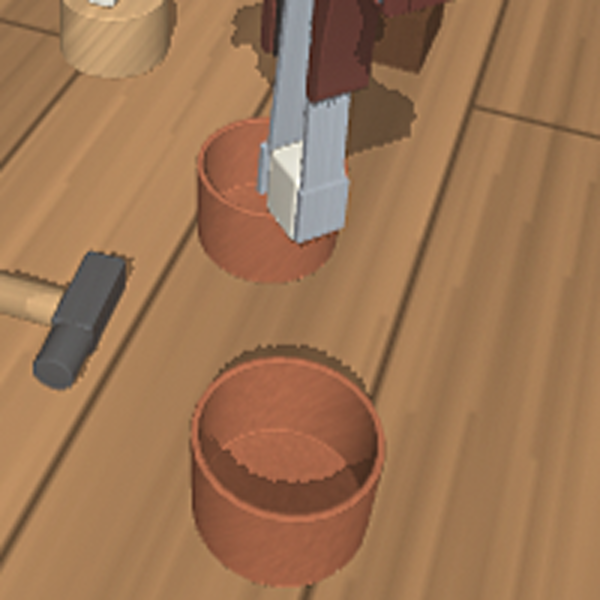

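The lump is held between the paddles at (290,190), and its cup at (287,470) is empty and upright. The underside is at about 0.20 m, 14 cm above the rim.

```bash
python3 -c "
from station import robot, optics
print(robot.finish_job())"
```

```text
the job is handed in; nothing more can be done
None
```

I handed the job in at about 10 s: the tongs hold the lump still about 14 cm above the rim of its cup, which is upright, and neither the spare cup nor the hammer was touched.

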